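# Put the disc-cutter punches back in their tray

### The arm

A 6-joint arm with a two-finger parallel gripper is mounted at the origin on the work surface. World frame = base frame: x ahead of the robot, y to its left, z up, the work surface at z = 0. Lengths are in mm, angles in rad, forces in N, time in s.
With the tool pointing down it reaches from about 300 to 775 mm from the base axis. Payload 14.6 kg.
Tool frame: the origin (TCP) lies between the finger pads; the fingertips stand 25 mm ahead of it and the grasp point (between the pads) lies 6 mm ahead of it; z points along the fingers, y is the line along which they close (so a half turn about z gives the same grasp; the last joint's range is limited). The gripper opens to 94 mm and grips with 3 to 60 N. Pads are 16 mm wide; open, the fingers measure 119 mm over their backs; the gripper's body (75 mm by 177 mm) begins 78 mm behind the grasp point.
Start: joints at [-1.285, 0.3, 1.521, -0, 1.321, -0.067], TCP at [190.032, -516.117, 230.446] pointing down, gripper open.
Joint ranges: [-3.03, 3.03], [-0.79, 2.21], [0.23, 2.52], [-1.04, 4.18], [0, 3.07], [-2.55, 2.55]. Speed limits (rad/s): [2.22, 2.22, 2.57, 3.14, 3.14, 3.14].

### API

Orientations are given as [roll, pitch, yaw] about the fixed x, y, z axes, in that order (R = Rz(yaw) Ry(pitch) Rx(roll)).
In Python, from cell import manip gives the robot as it stands. The module is installed in compiled form; this text tells all that it offers.
- The arm moves only by the tool step_arm, never from a script. Its argument "series" is one flat list of numbers, 5 for each row, row after row: the shift along the world's x, y, z in mm, then the turn about the world's z in rad, then the closure, from 0 (fully open) to 1 (shut). In form: [dx, dy, dz, spin, jaw, dx, dy, dz, spin, jaw, ...]. A call has 1 to 20 rows; each row shifts and turns the commanded pose from where the row before left it; what a row does not reach is not made up. A row lasts 1/8 s, in which the tool goes at most 62.5 mm and 10.7 degrees, less where a joint would pass 70% of its speed; a pose out of reach is approached as far as the arm can. A call is refused whole if a number of a shift passes 62.5 or a number of a turn 0.188, either way. A call with a gripper value outside its range is refused whole. The fingers move at their own pace and stop on an object; "squeeze" is the grip in N (left out, the last holds). Time passes only in rows, so rows that do not move let the fingers close. It gives the time, the measured TCP pose, the force, the opening and the grip force at its end, in the units of the state.
- manip.read_state(): the state, without advancing time (a new reading comes with each control period).
- manip.camera(name): name is "scene" or "side" or "wrist"; returns (picture, depth): 384x512x3 uint8, blue, green, red; 384x512 float32, mm along the optical axis (not along the pixel's ray), 0 where there is no reading.
- manip.camera_info(name): a dict with "fovy" (degrees; the focal length in pixels is half the picture's height over the tangent of half this angle, whatever the lens; pixels are square), "cx", "cy" (the principal point, pixels), "eye" and "orientation" of the camera in the world. Camera axes: x right, y down, z forward; pixel columns grow to the right and rows downward; lengths in mm; the calibration is good to about 2 mm. A picture is of the moment at which its call begins: read the wrist's pose just before it. camera_info takes no time and is no camera call; for the wrist camera it gives the pose at the moment of the call.
- manip.sign_off(): hands the job in; it is judged then, once.
The state is a dict: "clock": time; "joints": joint angles; "qd": joint speeds; "effort": joint torques, N m; "eef_pos": TCP position; "eef_rot": TCP orientation; "wrist_force": force on the tool from outside, world axes, zero at the start; "moment": the same for the moment, N m; "finger_gap": finger opening in mm; "finger_force": force on a finger pad.
Only numpy, scipy, OpenCV 4.12 (cv2) and the standard library are available. Lean on these libraries where they do the work, as an engineer would, in place of code of your own. Each camera call takes 0.05 s, during which the arm holds its last target. There are 200 camera calls.

### The job

Clear up the jeweller's bench: stand the four plain round steel punches upright in the wooden tray, each on the floor of the well made for its size (smallest punch in the smallest well, and so on up to the largest in the largest). The ball-headed punch and the square one belong to someone else: leave them standing where they are.

Things in the scene. Friction and masses are not known exactly. Their poses are not given: they have to be found in the camera images.
- punch_1: The smallest plain round punch: a solid polished-steel cylinder standing upright on the bench, 18 mm in diameter, 50 mm tall, flat ends. Origin: centre of its underside; z up along its axis. About 0.10 kg, give or take a fifth. Loose. Stands anywhere in the row of six punches nearer the robot, at least 80 mm from the next.
- punch_2: The second smallest plain round punch: a solid polished-steel cylinder standing upright on the bench, 26 mm in diameter, 50 mm tall, flat ends. Origin: centre of its underside; z up along its axis. About 0.21 kg, give or take a fifth. Loose. Stands anywhere in the row of six punches nearer the robot, at least 80 mm from the next.
- punch_3: The second largest plain round punch: a solid polished-steel cylinder standing upright on the bench, 34 mm in diameter, 50 mm tall, flat ends. Origin: centre of its underside; z up along its axis. About 0.36 kg, give or take a fifth. Loose. Stands anywhere in the row of six punches nearer the robot, at least 80 mm from the next.
- punch_4: The largest plain round punch: a solid polished-steel cylinder standing upright on the bench, 42 mm in diameter, 50 mm tall, flat ends. Origin: centre of its underside; z up along its axis. About 0.54 kg, give or take a fifth. Loose. Stands anywhere in the row of six punches nearer the robot, at least 80 mm from the next.
- well_1: The smallest well: 34 mm in diameter, 11 mm deep, felt floor, centred in a fixed square light-wood block 66 x 66 mm, 14 mm high. Origin: centre of the block's underside, 6 mm above the bench (well floor 3 mm, rim 14 mm above the origin); z up, x and y along the sides. The four blocks stand in a row along their y, 68 mm pitch, in any order.
- well_2: The second smallest well: 42 mm in diameter, 11 mm deep, felt floor, centred in a fixed square light-wood block 66 x 66 mm, 14 mm high. Origin: centre of the block's underside, 6 mm above the bench (well floor 3 mm, rim 14 mm above the origin); z up, x and y along the sides. 
- well_3: The second largest well: 50 mm in diameter, 11 mm deep, felt floor, centred in a fixed square light-wood block 66 x 66 mm, 14 mm high. Origin: centre of the block's underside, 6 mm above the bench (well floor 3 mm, rim 14 mm above the origin); z up, x and y along the sides. 
- well_4: The largest well: 58 mm in diameter, 11 mm deep, felt floor, centred in a fixed square light-wood block 66 x 66 mm, 14 mm high. Origin: centre of the block's underside, 6 mm above the bench (well floor 3 mm, rim 14 mm above the origin); z up, x and y along the sides. The blocks stand in a fixed dark-wood tray, 84 x 288 mm, walls 18 mm high.
- ball_punch: Look-alike, not part of the set: a steel doming punch standing upright, a round shaft 30 mm in diameter and 30 mm tall, then a 14 mm neck and on top a ball 24 mm in diameter, 62 mm tall in all. Origin: centre of its underside, z up. Loose.
- square_punch: Look-alike, not part of the set: a square steel bar 30 x 30 mm, 50 mm tall, standing upright with flat ends. Origin: centre of its underside, z up, x and y along its sides. Loose. Things lying loose between the standing punches are at most 13 mm high; nothing over 30 mm high stands within 40 mm of the tray.
Mind the look-alikes: they are no part of the job. Leave any purple look-alike of the punch_4 alone.

How it is judged:
By the outcome, as a careful person would: the job done as asked, in the order asked, and still so for the second after the job is handed in, with the robot touching nothing.
It also fails if it takes over 90 s, if anything falls off the work surface, if the arm or the gripper's body presses on something with over 40 N, if the wrist force passes 120 N, or if a joint passes its speed limit or range.

## Working session

There is one attempt and no reset: what is moved stays moved. The work goes in short steps, Python scripts to look and compute and a tool call to move; the robot and the scene stay as the last step left them, time stands still between calls to the robot, and variables do not carry over. Pictures are saved under pics/ and viewed, at most 14 in all, crops included, and the job is handed in when it is done.

Besides the shell and the picture viewer there is one more tool, called after "Call:" as name(argument=value, ...) on one line, values as JSON. step_arm: Moves the arm, as the interface text tells. Its arguments: {"type":"object","properties":{"series":{"type":"array"},"squeeze":{"type":"number"}},"required":["series"]}

```bash
mkdir -p pics
cat > h.py <<'E'
import numpy as np, cv2
from scipy.spatial.transform import Rotation as R
from cell import manip
def cam(n):
    i=manip.camera_info(n); p,d=manip.camera(n); return p,d,i
def rot(i):
    o=np.array(i['orientation'],float)
    return o if o.shape==(3,3) else R.from_euler('xyz',o).as_matrix()
def f(i): return 192/np.tan(np.radians(i['fovy'])/2)
def ray(i,u,v): return rot(i)@np.array([(u-i['cx'])/f(i),(v-i['cy'])/f(i),1])
def onplane(i,u,v,z):
    r=ray(i,u,v); e=np.array(i['eye']); return e+r*(z-e[2])/r[2]
def cloud(i,d):
    v,u=np.mgrid[0:384,0:512]; c=np.dstack([(u-i['cx'])/f(i)*d,(v-i['cy'])/f(i)*d,d])
    return c@rot(i).T+np.array(i['eye'])
E
python3 - <<'E'
from h import *
print(manip.read_state())
for n in ['scene','side','wrist']:
    p,d,i=cam(n); print(n,i); cv2.imwrite(f'pics/{n}0.png',p); np.save(n+'0.npy',d)
a=[cv2.imread(f'pics/{n}0.png') for n in ['scene','side']]
E
```

```text
{'clock': 0.0, 'joints': array([-1.28454381e+00,  3.00462138e-01,  1.52158109e+00, -3.16523033e-06,
        1.32068485e+00, -6.65957248e-02]), 'qd': array([-0.00114088, -0.00118368,  0.00042128,  0.00134785,  0.00057669,
       -0.00064951]), 'effort': array([ 2.66431867e-03, -5.31801867e+01, -3.52738202e+01,  7.09397555e-02,
        2.43992714e-02, -8.99324527e-05]), 'eef_pos': array([ 189.9980549 , -515.89442589,  229.89122284]), 'eef_rot': array([-3.14045954e+00, -7.24995170e-05,  3.52848985e-01]), 'wrist_force': array([-0.04112212, -0.31537685,  0.71645501]), 'moment': array([-0.02034621,  0.02369322, -0.02115759]), 'finger_force': 0.0, 'finger_gap': 93.84969967248843}
scene {'fovy': 50.60452199839322, 'cx': 248.57428652716115, 'cy': 185.48719245336537, 'eye': array([1119.47950739, -195.89056702,  675.02384225]), 'orientation': array([-2.36453692,  0.0058098 ,  1.23841264])}
side {'fovy': 42.14564261539647, 'cx': 257.6620557506055, 'cy': 191.2405860532828, 'eye': array([ 337.04391115, -865.63437204,  583.1342176 ]), 'orientation': array([-2.09466774,  0.01205069, -0.22319736])}
wrist {'fovy': 58.38156720974345, 'cx': 255.22018257420902, 'cy': 188.31483765379008, 'eye': array([ 260.79996838, -489.33330156,  383.4820824 ]), 'orientation': array([ 2.88041556e+00,  1.35922004e-03, -1.21675496e+00])}
```

View pics/scene0.png

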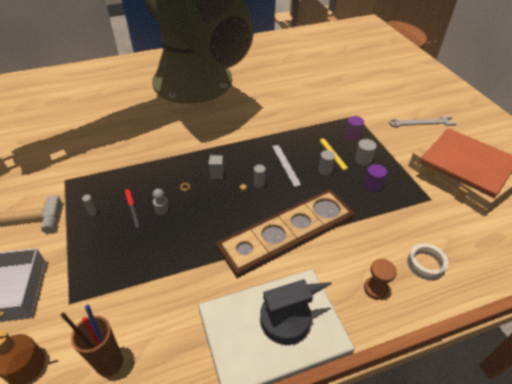

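View pics/side0.png

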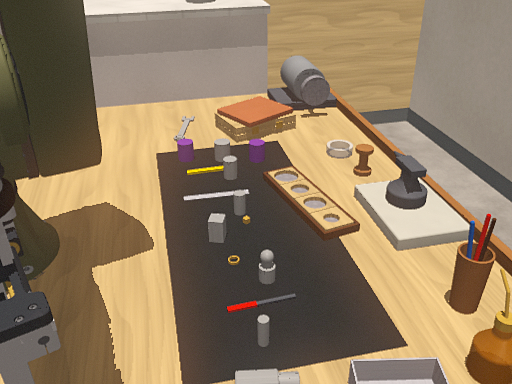

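The scene view shows, left to right: the small punch (90,205), ball punch (160,202), square punch (216,167), and round punches at (260,176), (327,162) and (367,151). The purple look-alikes are at (356,128) and (376,178), and the wells run from (245,247) to (327,208). The side view shows the same layout. Next I measure the tops from depth.

Run:
```python
from h import *
for n in ['scene','side']:
    p=cv2.imread(f'pics/{n}0.png'); d=np.load(n+'0.npy'); i=manip.camera_info(n); c=cloud(i,d)
    m=((c[...,2]>44)&(c[...,2]<66)&(d>0)&(c[...,0]>200)&(c[...,0]<760)&(abs(c[...,1])<480)).astype(np.uint8)
    k,l,s,ce=cv2.connectedComponentsWithStats(m)
    print(n)
    for j in range(1,k):
        if s[j,4]<15: continue
        q=c[l==j]; t=q[q[:,2]>np.percentile(q[:,2],95)-3]
        print(ce[j].round(),s[j,4],'top ctr',((t.min(0)+t.max(0))/2).round(),'ext',np.ptp(t,axis=0).round(), 'mean',t.mean(0).round())
    print('bench z',[c[v,u].round() for u,v in ([(300,240),(150,240)] if n=='scene' else [(200,270),(300,280)])])
    # wells: grey blobs
    hsv=cv2.cvtColor(p,cv2.COLOR_BGR2HSV)
    g=((hsv[...,1]<60)&(hsv[...,2]>70)&(abs(c[...,2]-10)<12)&(c[...,0]>400)&(c[...,0]<700)&(d>0)).astype(np.uint8)
    k,l,s,ce=cv2.connectedComponentsWithStats(g)
    for j in range(1,k):
        if s[j,4]<60: continue
        q=c[l==j]; print('well?',ce[j].round(1),s[j,4],q.mean(0).round(),np.ptp(q,axis=0).round(),onplane(i,*ce[j],9).round())
```

```text
scene
[355. 121.] 158 top ctr [408. 334.  52.] ext [42. 38.  5.] mean [408. 334.  51.]
[367. 145.] 187 top ctr [502. 312.  51.] ext [40. 42.  4.] mean [502. 313.  51.]
[454. 168.] 1886 top ctr [644. 437.  63.] ext [189.  86.   5.] mean [634. 451.  62.]
[328. 156.] 136 top ctr [504. 207.  52.] ext [32. 31.  5.] mean [505. 207.  51.]
[215. 160.] 144 top ctr [433. -44.  52.] ext [38. 34.  4.] mean [433. -44.  51.]
[259. 169.] 91 top ctr [495.  41.  52.] ext [24. 25.  5.] mean [495.  41.  51.]
[377. 171.] 218 top ctr [588. 286.  51.] ext [40. 41.  4.] mean [588. 286.  51.]
[158. 194.] 102 top ctr [ 501. -189.   62.] ext [18. 17.  4.] mean [ 501. -188.   61.]
[ 86. 198.] 58 top ctr [ 459. -333.   52.] ext [16. 16.  4.] mean [ 459. -333.   52.]
[ 24. 275.] 209 top ctr [ 611. -454.   47.] ext [127.  49.   4.] mean [ 610. -450.   46.]
[ 26. 340.] 161 top ctr [ 749. -447.   64.] ext [22. 22.  4.] mean [ 749. -443.   64.]
bench z [array([688.,  58.,  20.]), array([ 574., -226.,    3.])]
well? [424.9 121.4] 246 [426. 546.   7.] [ 59. 166.   9.] [427. 545.   9.]
well? [287.6 167.9] 369 [468. 125
[... 2233 characters left out ...]
.  88.   9.]
well? [314.4 203.9] 120 [659.  20.   9.] [41. 35.  5.] [659.  21.   9.]
well? [239.5 210.4] 101 [493.  30.  11.] [25. 14. 22.] [494.  34.   9.]
well? [217.2 237.3] 155 [431. -57.  11.] [42. 51. 23.] [432. -54.   9.]
well? [266.7 278. ] 157 [ 497. -201.   11.] [36. 38. 22.] [ 498. -198.    9.]
well? [275.8 298.4] 149 [ 502. -248.    4.] [70. 19.  9.] [ 500. -253.    9.]
well? [359.1 336.5] 131 [ 606. -357.    0.] [41. 46.  5.] [ 602. -365.    9.]
well? [262.9 340.6] 119 [ 457. -340.   11.] [21. 23. 22.] [ 458. -338.    9.]
well? [290.7 357.6] 370 [ 492. -372.    1.] [67. 40.  5.] [ 490. -380.    9.]
well? [397.5 377.2] 1000 [ 624. -448.   10.] [106.  44.  22.] [ 625. -447.    9.]
```

Run:
```python
from h import *
for n in ['scene','side']:
    d=np.load(n+'0.npy'); i=manip.camera_info(n); c=cloud(i,d)
    m=((c[...,2]>13)&(c[...,2]<28)&(d>0)&(c[...,0]>570)&(c[...,0]<725)&(c[...,1]>-120)&(c[...,1]<225)).astype(np.uint8)
    k,l,s,ce=cv2.connectedComponentsWithStats(m); j=1+np.argmax(s[1:,4])
    q=c[l==j]; r=cv2.minAreaRect(q[:,:2].astype(np.float32)); print(n,r,np.median(q[:,2]))
    a=np.array([-.2,.98]); a/=np.linalg.norm(a)
    # wood z range 17..: wells = low points near row axis
    p=cv2.imread(f'pics/{n}0.png'); hsv=cv2.cvtColor(p,cv2.COLOR_BGR2HSV)
    g=(((hsv[...,1]<75)&(c[...,0]>595)&(c[...,0]<690)&(c[...,1]>-85)&(c[...,1]<185))).astype(np.uint8)
    g=cv2.morphologyEx(g,cv2.MORPH_OPEN,np.ones((2,2),np.uint8))
    for ct in cv2.findContours(g,0,2)[0]:
        if cv2.contourArea(ct)<40: continue
        w=np.array([onplane(i,*x[0],9)[:2] for x in ct]); print('w',w.mean(0).round(),'along-row ext',np.ptp(w@a).round(),'cross',np.ptp(w@[a[1],-a[0]]).round())
p=cv2.imread('pics/scene0.png')[185:275,210:360]; cv2.imwrite('pics/tray.png',cv2.resize(p,None,fx=5,fy=5,interpolation=2))
```

```text
scene ((647.8745727539062, 46.433311462402344), (87.138427734375, 289.76666259765625), 11.723377227783203) 20.145380346257298
w [667. -48.] along-row ext 30.0 cross 28.0
w [654.  17.] along-row ext 45.0 cross 44.0
w [613. -55.] along-row ext 67.0 cross 20.0
w [637.  81.] along-row ext 36.0 cross 35.0
w [624. 156.] along-row ext 50.0 cross 51.0
side ((648.1798706054688, 45.703407287597656), (87.0173110961914, 294.8607177734375), 11.830940246582031) 18.828698437126263
w [661.  15.] along-row ext 36.0 cross 42.0
w [601. -27.] along-row ext 159.0 cross 34.0
w [645.  84.] along-row ext 26.0 cross 31.0
w [632. 151.] along-row ext 42.0 cross 50.0
```

View pics/tray.png

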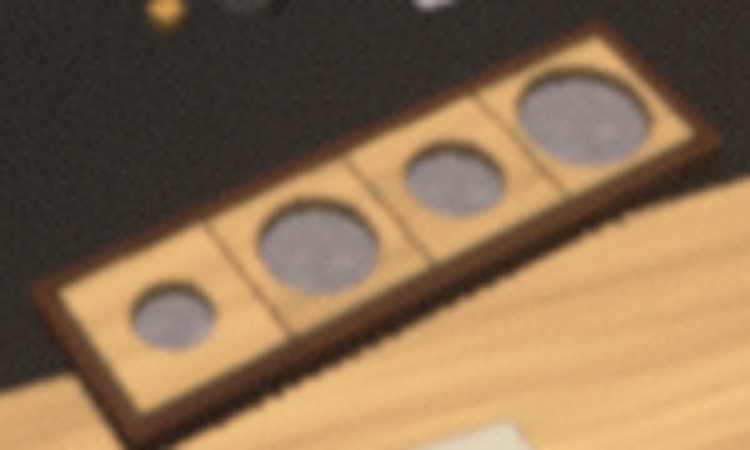

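Call:
step_arm(series=[30, 20, 0, 0.177, 0.3, 30, 20, 0, 0.177, 0.3, 30, 20, 0, 0.177, 0.3, 30, 20, 0, 0.177, 0.3, 30, 20, 0, 0.177, 0.3, 30, 20, 0, 0.177, 0.3, 30, 20, 0, 0.177, 0.3, 30, 20, 0, 0.177, 0.3, 29, 22, -20, 0, 0.4, 0, 0, -30, 0, 0.4, 0, 0, 0, 0, 0.4, 0, 0, 0, 0, 0.4], squeeze=25)

```text
clock: 1.65
eef_pos: [459.1, -334.6, 181.6]
eef_rot: [3.141, 0.001, 1.768]
wrist_force: [-0.3, 0.0, 0.8]
finger_gap: 56.3
finger_force: 0.0
```

The crop confirms the well order from +y: W4, W2, W3, W1 (crop x ≈ 585, 455, 320, 175). I'll check punch_1 from close by.

```bash
cat > wl.py <<'E'
from h import *
import sys
lo,hi=float(sys.argv[1]),float(sys.argv[2])
s=manip.read_state(); e=s['eef_pos']; p,d,i=cam('wrist'); c=cloud(i,d)
m=((c[...,2]>lo)&(c[...,2]<hi)&(d>0)).astype(np.uint8)
k,l,st,ce=cv2.connectedComponentsWithStats(m)
print('tcp',e.round(1))
for j in range(1,k):
    if st[j,4]<60: continue
    q=c[l==j]; t=q[q[:,2]>np.median(q[:,2])-3]
    print(ce[j].round(),st[j,4],'ctr',((t[:,:2].min(0)+t[:,:2].max(0))/2).round(1),'mean',t.mean(0).round(1),'ext',np.ptp(t,axis=0).round())
cv2.imwrite('pics/'+sys.argv[3]+'.png',p)
E
python3 wl.py 42 66 w1
```

```text
tcp [ 459.1 -334.6  181.6]
[345.  14.] 847 ctr [ 499.1 -188.5] mean [ 498.7 -188.9   58.7] ext [21. 19.  9.]
[255. 183.] 343 ctr [ 458.9 -331.8] mean [ 458.8 -331.6   49.1] ext [17. 17.  5.]
[301. 365.] 148 ctr [ 542.4 -509.9] mean [ 542.6 -509.7   43.8] ext [12. 52.  4.]
[508. 367.] 116 ctr [ 739.1 -463.1] mean [ 737.4 -463.3   57. ] ext [10. 36.  5.]
```

View pics/w1.png

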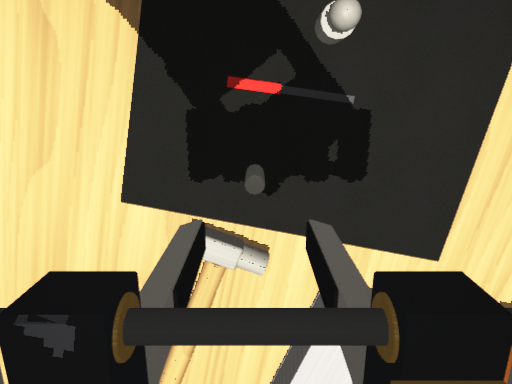

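The wrist view shows punch_1 at (255,183), between the fingers. The hammer is clear, at about (235,250).

Call:
step_arm(series=[0, 1.5, -30, 0, 0.6, 0, 0, -30, 0, 0.6, 0, 0, -30, 0, 0.62, 0, 0, -25, 0, 0.62, 0, 0, -15, 0, 0.62, 0, 0, -8.5, 0, 0.62, 0, 0, 0, 0, 0.62, 0, 0, 0, 0, 1, 0, 0, 0, 0, 1, 0, 0, 0, 0, 1, 0, 0, 0, 0, 1, 0, 0, 5, 0, 1, 0, 0, 10, 0, 1])

```text
clock: 3.32
eef_pos: [458.8, -332.4, 57.0]
eef_rot: [-3.141, -0.001, 1.769]
wrist_force: [-0.9, 0.7, -0.0]
finger_gap: 17.4
finger_force: 25.0
```

Call:
step_arm(series=[0, 0, 30, 0, 1, 0, 0, 40, 0, 1, 0, 0, 13, 0, 1, 26, 35, 0, 0, 1, 26, 35, 0, 0, 1, 26, 35, 0, 0, 1, 26, 35, 0, 0, 1, 26, 35, 0, 0, 1, 26, 35, 0, 0, 1, 26, 35, 0, 0, 1, 26, 33, 0, 0, 1, 2, 0, 0, 0, 1, 0, 0, 0, 0, 1, 0, 0, 0, 0, 1])

```text
clock: 5.08
eef_pos: [668.5, -55.6, 139.8]
eef_rot: [-3.141, -0.0, 1.768]
wrist_force: [-0.2, -0.7, -1.0]
finger_gap: 17.4
finger_force: 25.0
```

```bash
python3 wl.py 96 150 w2
python3 - <<'E'
from h import *
p,d,i=cam('side'); cv2.imwrite('pics/s2.png',cv2.resize(p[100:280,220:420],None,fx=3,fy=3))
E
```

```text
tcp [668.5 -55.6 139.8]
[256. 242.] 3375 ctr [667.3 -52.5] mean [668.2 -50.6 144.7] ext [41. 23. 13.]
[504. 279.] 862 ctr [823.8 -56.6] mean [823.6 -60.8 108.1] ext [ 3. 34. 15.]
```

View pics/w2.png

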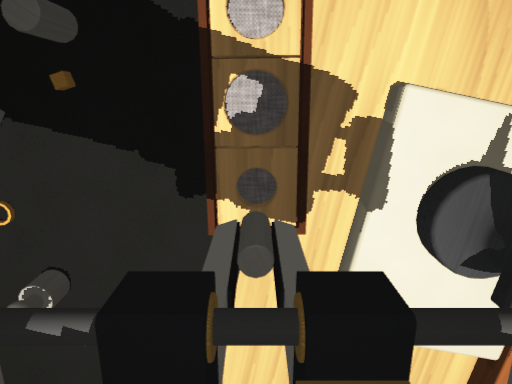

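The wrist view shows well_1 at about (257,186), with the held punch above it at (256,245). The vise stands to the right at about (480,220). I'll check the well centre and the vise clearance.

Run:
```python
from h import *
p,d,i=cam('wrist'); c=cloud(i,d)
print('eye',i['eye'].round())
hsv=cv2.cvtColor(p,cv2.COLOR_BGR2HSV)
g=((hsv[...,1]<75)&(c[...,0]>600)&(c[...,0]<700)&(c[...,1]>-85)&(c[...,1]<185)&(d>0)&(c[...,2]<30)).astype(np.uint8)
g[200:]=g[200:]
for ct in cv2.findContours(cv2.morphologyEx(g,cv2.MORPH_OPEN,np.ones((3,3),np.uint8)),0,2)[0]:
    if cv2.contourArea(ct)<400: continue
    w=np.array([onplane(i,*x[0],9)[:2] for x in ct]); print('w',((w.max(0)+w.min(0))/2).round(1),np.ptp(w,axis=0).round())
m=(c[...,2]>9)&(c[...,2]<26)&(c[...,0]>590)&(c[...,0]<705)&(d>0)&(c[...,1]<185)&(c[...,1]>-120)
q=c[m]; 
for y in (-20,0,50,90):
    t=q[abs(q[:,1]-y)<3]; print(y,'x edges',t[:,0].min().round(1),t[:,0].max().round(1),'ctr',((t[:,0].min()+t[:,0].max())/2).round(1),'model',round(648-.209*(y-46),1))
d0=np.load('scene0.npy'); c=cloud(manip.camera_info('scene'),d0); m=(d0>0)&(c[...,0]>690)&(c[...,0]<860)&(abs(c[...,1]-40)<220)&(c[...,2]>60)
q=c[m]; print('tall',q.min(0).round(),q.max(0).round())
```

```text
eye [654.  19. 294.]
w [669.6 -53.6] [33. 31.]
w [655.3  14. ] [50. 49.]
w [615.8 -16.3] [ 28. 131.]
w [641.6  76.1] [42. 30.]
-20 x edges 620.0 704.9 ctr 662.5 model 661.8
0 x edges 615.1 701.7 ctr 658.4 model 657.6
50 x edges 604.9 691.2 ctr 648.0 model 647.2
90 x edges 639.8 682.8 ctr 661.3 model 638.8
tall [804. -81.  60.] [860. 171. 123.]
```

Call:
step_arm(series=[1, 2, -25, 0, 1, 0, 0, -25, 0, 1, 0, 0, -20, 0, 1, 0, 0, -13, 0, 1, 0, 0, 0, 0, 1, 0, 0, 0, 0, 1])

```text
clock: 5.98
eef_pos: [670.5, -52.7, 57.9]
eef_rot: [3.14, 0.0, 1.769]
wrist_force: [0.3, -0.9, -0.9]
finger_gap: 17.6
finger_force: 25.0
```

Call:
step_arm(series=[-0.5, -0.5, -3, 0, 1, 0, 0, -2, 0, 1, 0, 0, -1, 0, 1, 0, 0, 0, 0, 1, 0, 0, 0, 0, 1])

```text
clock: 6.6
eef_pos: [669.6, -53.2, 51.6]
eef_rot: [3.141, 0.0, 1.769]
wrist_force: [-3.3, -0.6, 5.7]
finger_gap: 17.3
finger_force: 25.0
```

Call:
step_arm(series=[0, 0, 0, 0, 0.72, 0, 0, 0, 0, 0.66, 0, 0, 0, 0, 0.6, 0, 0, 0, 0, 0.6, 0, 0, 20, 0, 0.6, 0, 0, 30, 0, 0.6, 0, 0, 40, 0, 0.5, -22, 12, 0, 0, 0.5, -30, 16, 0, 0, 0.5, -30, 16, 0, 0, 0.5, -30, 16, 0, 0, 0.5, -30, 16, 0, 0, 0.5, -32, 17, 0, 0, 0.5, 0, 0, 0, 0, 0.5, 0, 0, 0, 0, 0.5])

```text
clock: 8.48
eef_pos: [496.3, 39.7, 142.1]
eef_rot: [3.14, 0.0, 1.769]
wrist_force: [0.5, 0.2, 0.3]
finger_gap: 47.2
finger_force: 0.0
```

```bash
python3 wl.py 42 66 w3
python3 - <<'E'
from h import *
p,d,i=cam('scene'); c=cloud(i,d)
m=(d>0)&(c[...,2]>40)&(c[...,2]<66)&(abs(c[...,0]-669)<20)&(abs(c[...,1]+54)<20)
q=c[m]; print(len(q), q.mean(0).round(1),q.max(0).round(1))
E
```

```text
tcp [496.3  39.7 142.1]
[253. 196.] 914 ctr [494.9  42.5] mean [494.8  42.9  49.2] ext [25. 25.  5.]
[156. 267.] 293 ctr [429.6 -33.4] mean [430.4 -30.1  48.9] ext [18. 20.  5.]
106 [672.9 -54.5  54.9] [678.8 -45.3  62.1]
```

Call:
step_arm(series=[-1, 2, -30, 0, 0.5, 0, 0, -30, 0, 0.5, 0, 0, -25, 0, 0.52, 0, 0, -10, 0, 0.52, 0, 0, -5, 0, 0.52, 0, 0, 0, 0, 0.52, 0, 0, 0, 0, 1, 0, 0, 0, 0, 1, 0, 0, 0, 0, 1, 0, 0, 0, 0, 1, 0, 0, 5, 0, 1, 0, 0, 10, 0, 1], squeeze=30)

```text
clock: 10.07
eef_pos: [494.2, 41.9, 56.0]
eef_rot: [-3.14, -0.0, 1.769]
wrist_force: [0.0, -0.7, -1.1]
finger_gap: 25.5
finger_force: 30.0
```

Call:
step_arm(series=[0, 0, 35, 0, 1, 0, 0, 40, 0, 1, 0, 0, 10, 0, 1, 24, 6, 0, 0, 1, 30, 8, 0, 0, 1, 30, 8, 0, 0, 1, 30, 8, 0, 0, 1, 33, 7, 0, 0, 1, 0, 0, 0, 0, 1, 0, 0, -30, 0, 1, 0, 0, -30, 0, 1, 0, 0, -15, 0, 1, 0, 0, -8, 0, 1, 0, 0, 0, 0, 1, 0, 0, 0, 0, 1])

```text
clock: 11.95
eef_pos: [642.0, 78.9, 58.9]
eef_rot: [3.14, 0.0, 1.769]
wrist_force: [0.4, 0.8, -1.1]
finger_gap: 25.8
finger_force: 30.0
```

Call:
step_arm(series=[0, 0, -4, 0, 1, 0, 0, -2, 0, 1, 0, 0, -1, 0, 1, 0, 0, 0, 0, 1, 0, 0, 0, 0, 1])

```text
clock: 12.58
eef_pos: [641.6, 78.9, 51.0]
eef_rot: [3.142, -0.0, 1.769]
wrist_force: [-1.1, -0.7, -2.6]
finger_gap: 25.4
finger_force: 30.0
```

Call:
step_arm(series=[0, 0, -0.8, 0, 1, 0, 0, 0, 0, 1, 0, 0, 0, 0, 1])

```text
clock: 12.95
eef_pos: [641.6, 78.9, 50.5]
eef_rot: [3.141, 0.0, 1.769]
wrist_force: [-0.8, -0.0, 1.6]
finger_gap: 25.2
finger_force: 30.0
```

Contact is just made, so I release and go to punch_3.

Call:
step_arm(series=[0, 0, 0, 0, 0.66, 0, 0, 0, 0, 0.6, 0, 0, 0, 0, 0.5, 0, 0, 0, 0, 0.5, 0, 0, 20, 0, 0.5, 0, 0, 30, 0, 0.5, 0, 0, 41, 0, 0.4, -20, 18, 0, 0, 0.4, -29, 27, 0, 0, 0.4, -29, 27, 0, 0, 0.4, -29, 27, 0, 0, 0.4, -30, 27, 0, 0, 0.4, 0, 0, 0, 0, 0.4, 0, 0, 0, 0, 0.4])

```text
clock: 14.7
eef_pos: [505.2, 204.7, 142.2]
eef_rot: [3.14, -0.0, 1.769]
wrist_force: [0.7, 0.7, -0.0]
finger_gap: 56.3
finger_force: 0.0
```

```bash
python3 wl.py 42 66 w4
python3 - <<'E'
from h import *
p,d,i=cam('scene'); c=cloud(i,d)
for a in ((669,-54),(641,79)):
    m=(d>0)&(c[...,2]>55)&(c[...,2]<66)&(abs(c[...,0]-a[0])<25)&(abs(c[...,1]-a[1])<25)
    q=c[m]; print(len(q), q.mean(0).round(1))
E
```

```text
tcp [505.2 204.7 142.2]
[150.   7.] 678 ctr [410.3 321.8] mean [411.4 321.1  49. ] ext [33. 12.  5.]
[281.  46.] 3193 ctr [501.3 314. ] mean [501.2 314.2  49.3] ext [42. 42.  5.]
[392. 111.] 2911 ctr [587.8 288.6] mean [587.2 288.8  49.3] ext [42. 42.  5.]
[254. 194.] 1560 ctr [503.9 209. ] mean [503.7 209.7  49.2] ext [34. 34.  5.]
64 [671.  -53.7  59.5]
109 [643.2  77.3  59.6]
```

Call:
step_arm(series=[-1, 3, -30, 0, 0.4, 0, 0, -30, 0, 0.4, 0, 0, -25, 0, 0.4, 0, 0, -10, 0, 0.4, 0, 0, -5, 0, 0.4, 0, 0, 0, 0, 0.4, 0, 0, 0, 0, 1, 0, 0, 0, 0, 1, 0, 0, 0, 0, 1, 0, 0, 0, 0, 1, 0, 0, 5, 0, 1, 0, 0, 10, 0, 1], squeeze=40)

```text
clock: 16.3
eef_pos: [503.2, 207.8, 56.1]
eef_rot: [-3.14, 0.0, 1.769]
wrist_force: [0.5, 0.3, -2.9]
finger_gap: 33.5
finger_force: 40.0
```

Call:
step_arm(series=[0, 0, 35, 0, 1, 0, 0, 40, 0, 1, 0, 0, 10, 0, 1, 15, -20, 0, 0, 1, 28, -35, 0, 0, 1, 28, -35, 0, 0, 1, 28, -35, 0, 0, 1, 28, -35, 0, 0, 1, 25, -35, 0, 0, 1, 0, 0, 0, 0, 1, 0, 0, 0, 0, 1, 0, 0, -30, 0, 1, 0, 0, -30, 0, 1, 0, 0, -15, 0, 1, 0, 0, -8, 0, 1, 0, 0, 0, 0, 1, 0, 0, 0, 0, 1])

```text
clock: 18.42
eef_pos: [656.0, 12.9, 59.2]
eef_rot: [3.14, 0.0, 1.769]
wrist_force: [-0.3, -0.2, -3.3]
finger_gap: 33.5
finger_force: 40.0
```

Call:
step_arm(series=[-0.5, 0, -5, 0, 1, 0, 0, -2, 0, 1, 0, 0, -0.8, 0, 1, 0, 0, 0, 0, 1, 0, 0, 0, 0, 1])

```text
clock: 19.05
eef_pos: [655.1, 12.8, 50.6]
eef_rot: [3.141, 0.0, 1.769]
wrist_force: [-2.1, 1.3, 0.1]
finger_gap: 33.5
finger_force: 40.0
```

Call:
step_arm(series=[0, 0, 0, 0, 0.58, 0, 0, 0, 0, 0.5, 0, 0, 0, 0, 0.42, 0, 0, 0, 0, 0.42, 0, 0, 20, 0, 0.42, 0, 0, 30, 0, 0.4, 0, 0, 41, 0, 0.34, -15, 29, 0, 0, 0.34, -23, 45, 0, 0, 0.34, -23, 45, 0, 0, 0.34, -23, 45, 0, 0, 0.34, -23, 45, 0, 0, 0.34, -23, 45, 0, 0, 0.34, -23, 45, 0, 0, 0.34, 0, 0, 0, 0, 0.34, 0, 0, 0, 0, 0.34])

```text
clock: 21.05
eef_pos: [502.4, 311.6, 142.3]
eef_rot: [3.141, -0.0, 1.769]
wrist_force: [-0.2, -0.5, 0.2]
finger_gap: 62.0
finger_force: 0.0
```

```bash
python3 wl.py 42 66 w5
python3 - <<'E'
from h import *
p,d,i=cam('scene'); c=cloud(i,d)
for a in ((655,13),(641,79)):
    m=(d>0)&(c[...,2]>55)&(c[...,2]<66)&(abs(c[...,0]-a[0])<25)&(abs(c[...,1]-a[1])<25)
    q=c[m]; print(len(q), q.mean(0).round(1))
E
```

```text
tcp [502.4 311.6 142.3]
[432.  48.] 15382 ctr [604.3 435.1] mean [604.7 439.5  60.4] ext [96. 78.  6.]
[133. 142.] 2702 ctr [408.  336.5] mean [408.2 337.1  49.2] ext [41. 41.  5.]
[254. 196.] 2358 ctr [501.6 314.4] mean [501.4 315.   49.2] ext [42. 41.  5.]
[363. 242.] 1269 ctr [590.2 291.4] mean [592.6 294.7  49.2] ext [37. 37.  5.]
201 [656.9  12.3  59.8]
111 [643.4  77.3  59.6]
```

View pics/w5.png

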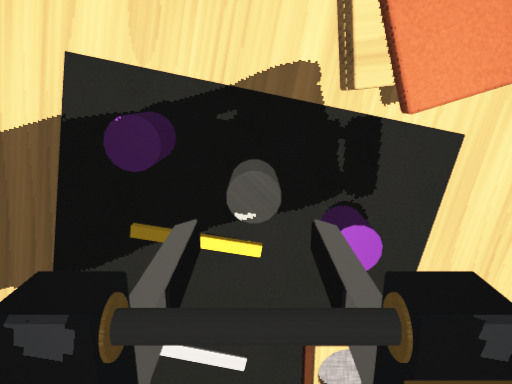

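The wrist view shows grey punch_4 at (254,190) between the fingers. The purple ones at (140,140) and (355,235) are clear of them, and the flat yellow item is at (200,240).

Call:
step_arm(series=[-0.5, 1.5, -30, 0, 0.34, 0, 0, -30, 0, 0.34, 0, 0, -25, 0, 0.34, 0, 0, -10, 0, 0.34, 0, 0, -5, 0, 0.34, 0, 0, 0, 0, 0.34, 0, 0, 0, 0, 1, 0, 0, 0, 0, 1, 0, 0, 0, 0, 1, 0, 0, 0, 0, 1, 0, 0, 5, 0, 1, 0, 0, 10, 0, 1], squeeze=55)

```text
clock: 22.65
eef_pos: [501.0, 313.1, 55.9]
eef_rot: [-3.14, 0.001, 1.769]
wrist_force: [-0.0, -0.3, -5.4]
finger_gap: 41.3
finger_force: 55.0
```

Call:
step_arm(series=[0, 0, 35, 0, 1, 0, 0, 40, 0, 1, 0, 0, 10, 0, 1, 16, -22, 0, 0, 1, 22, -29, 0, 0, 1, 22, -29, 0, 0, 1, 22, -29, 0, 0, 1, 22, -29, 0, 0, 1, 22, -29, 0, 0, 1, 0, 0, 0, 0, 1, 0, 0, 0, 0, 1, 0, 0, -30, 0, 1, 0, 0, -30, 0, 1, 0, 0, -15, 0, 1, 0, 0, -8, 0, 1, 0, 0, 0, 0, 1, 0, 0, 0, 0, 1])

```text
clock: 24.78
eef_pos: [628.0, 146.5, 59.4]
eef_rot: [3.14, 0.0, 1.769]
wrist_force: [0.5, 0.5, -5.6]
finger_gap: 41.3
finger_force: 55.0
```

Call:
step_arm(series=[-0.5, -0.5, -5, 0, 1, 0, 0, -2, 0, 1, 0, 0, -0.8, 0, 1, 0, 0, 0, 0, 1, 0, 0, 0, 0, 1])

```text
clock: 25.4
eef_pos: [627.1, 145.9, 50.8]
eef_rot: [3.141, 0.0, 1.769]
wrist_force: [-2.1, -0.8, -1.5]
finger_gap: 41.8
finger_force: 55.0
```

Contact is made, since the force went from −5.6 to −1.5. I release, rise and back away.

Call:
step_arm(series=[0, 0, -0.3, 0, 1, 0, 0, 0, 0, 0.5, 0, 0, 0, 0, 0.4, 0, 0, 0, 0, 0.34, 0, 0, 0, 0, 0.34, 0, 0, 20, 0, 0.34, 0, 0, 30, 0, 0.34, 0, 0, 50, 0, 0.2, 0, 0, 40, 0, 0, -40, -50, 0, 0, 0, -40, -50, 0, 0, 0, -40, -50, 0, 0, 0, -40, -50, 0, 0, 0, 0, 0, 0, 0, 0, 0, 0, 0, 0, 0])

```text
clock: 27.28
eef_pos: [471.4, -49.2, 191.4]
eef_rot: [3.14, 0.001, 1.768]
wrist_force: [-0.6, 0.3, -0.3]
finger_gap: 94.4
finger_force: 0.0
```

Run:
```python
from h import *
p,d,i=cam('scene'); c=cloud(i,d)
for a in ((669,-54),(641,79),(655,13),(627,146),(501,-190),(433,-45),(408,334),(588,287)):
    m=(d>0)&(c[...,2]>44)&(c[...,2]<66)&(abs(c[...,0]-a[0])<28)&(abs(c[...,1]-a[1])<28)
    q=c[m]; print(a,len(q), q.mean(0).round(1) if len(q) else '', np.percentile(q[:,2],90).round(1) if len(q) else '') 
cv2.imwrite('pics/end.png',p)
p,d,i=cam('side'); cv2.imwrite('pics/end2.png',p)
```

```text
(669, -54) 95 [672.6 -54.3  56.3] 60.8
(641, 79) 158 [645.2  76.2  56.5] 60.9
(655, 13) 263 [659.1  11.2  57.2] 61.0
(627, 146) 331 [631.7 142.5  57.3] 61.1
(501, -190) 102 [ 504.4 -188.5   57.2] 62.8
(433, -45) 144 [435.5 -44.4  50.4] 52.3
(408, 334) 157 [410.2 332.8  50. ] 52.1
(588, 287) 227 [590.6 285.   50.1] 52.2
```

View pics/end.png

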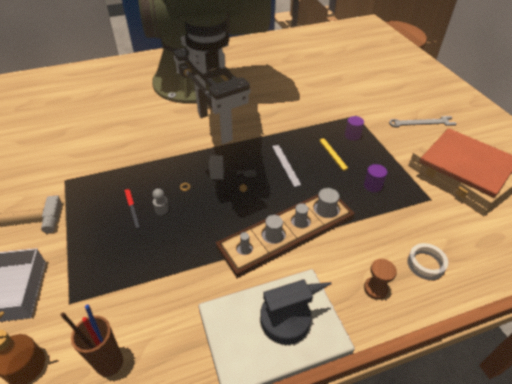

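View pics/end2.png

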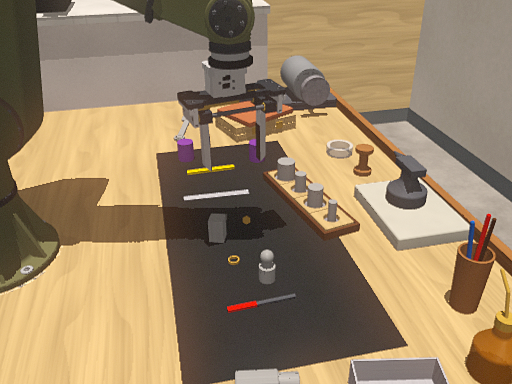

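The final views show all four punches upright in their wells (scene: 245,242; 273,228; 302,215; 328,202). Their tops are at z ≈ 60, which fits the well floors. The look-alikes haven't moved and the gripper is clear.

```bash
python3 -c "
from cell import manip
print(manip.sign_off())"
```

```text
the job is handed in; nothing more can be done
None
```

The job is handed in: all four round punches stand upright in their matching wells, set smallest to largest in about 27 s, and the ball, square and purple look-alikes were left where they stood.

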